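# Load the filter bay of a bench fume extractor and fit its retaining plate

## Robot

A 7-joint arm with a two-finger parallel gripper is mounted at the origin on the work surface. World frame = base frame: x ahead of the robot, y to its left, z up, the work surface at z = 0. Lengths are in m, angles in rad, forces in N, time in s.
With the tool pointing down it reaches from about 0.35 to 0.9 m from the base axis. Payload 7.2 kg.
Tool frame: the origin (TCP) lies on the centre line of the jaws, within the pads' length; the fingertips stand 22 mm ahead of it and the grasp point (between the pads) lies 3 mm ahead of it (ctrl.finger_overhang is the distance from the TCP to the fingertips, in m); z points along the fingers, y is the direction in which the jaws open and shut (so a half turn about z gives the same grasp; the last joint's range is limited). The gripper opens to 88 mm and grips with 3 to 60 N. Pads are 20 mm wide; open, the fingers measure 115 mm over their backs; the gripper's body (75 mm by 178 mm) begins 61 mm behind the grasp point.
Start: joints at [-1.401, 0.411, -0.013, 1.596, 0.006, 1.134, -0.082], TCP at [0.147, 0.607, 0.245] pointing down, gripper open.
Joint ranges: [-2.95, 2.95], [-0.29, 1.99], [-1.47, 1.44], [0.14, 2.54], [-1.03, 4.17], [0.13, 1.85], [-2.86, 2.86]. Speed limits (rad/s): [2.39, 2.39, 3.01, 3.01, 3.14, 3.14, 3.14].

## Interface

Orientations are given as a rotation vector (axis times angle).
In Python, from rig import ctrl, get_state, camera, ticket gives the robot as it stands. Calls block until the motion is done:
- ctrl.movep(position, orientation): joint-space move of the TCP to a pose.
- ctrl.servo_line(position, rate=0.15, frame=None): straight line of the TCP; frame=None keeps the orientation; rate is the mean speed in m/s.
- ctrl.move_j(angles): joint-space move.
- ctrl.set_gripper(opening, force=None): finger opening in m; force is the grip in N (None keeps the last); returns when the fingers have stopped.
- ctrl.wait(seconds).
- ctrl.inverse_kinematics(position, orientation): joint angles nearest the present ones, or None.
- get_state(): the state.
- camera(name): name is "side" or "top"; returns a dict with "frame" (400x640x3 uint8, red, green, blue), "range_z" (400x640 float32, m along the optical axis (not along the pixel's ray), 0 where there is no reading), "mtx" (3x3 intrinsics, pixels), "T" (4x4, takes a point from camera to world coordinates). Camera axes: x right, y down, z forward; pixel columns grow to the right and rows downward; lengths in m; the calibration is good to about 2 mm. A picture is of the moment at which its call begins.
A pose or a line that the arm cannot do raises ctrl.IKError and nothing moves.
- ticket.finish_job(): hands the job in, once; it reports no verdict.
The state is a dict: "time": time; "qpos": joint angles; "dq": joint speeds; "joint_efforts": joint torques, N m; "ee_pos": TCP position; "tcp_rot": TCP orientation; "contact_force": force on the tool from outside, world axes, zero at the start; "wrist_torque": the same for the moment, N m; "grip_width": finger opening in m.
Only numpy, scipy, OpenCV 4.12 (cv2) and the standard library are available. Lean on these libraries where they do the work, as an engineer would, in place of code of your own. Each camera call takes 0.05 s, during which the arm holds its last target. There are 200 camera calls.

## Task

Pull the drawer open and move every filter cartridge that is in it into the blue filter bay, each standing upright in a slot of its own. Then tip the retaining plate through the bay's opening and settle it flat on the ledges over the cartridges, centred so that both of its ends are tucked under the lips. Leave the drawer fully shut and the other things on the bench where they are.

Things in the scene. Friction and masses are not known exactly. Their poses are not given: they have to be found in the camera images.
- bay: Blue sheet-metal filter bay, fixed to the bench, open at the top. Outside 124 mm (x) by 242 mm (its y, the long axis) by 110 mm high. Origin at the centre of its underside, z up. It holds, from the top: a mouth between two lips, a recess with a ledge all round, and a well with four slots.
- bay_mouth (a point): Centre of the bay's mouth at its top, z = 110 mm; axes as the bay. The mouth is 112 mm (x) by 154 mm (y). At each y end a lip 6 mm thick reaches 38 mm in from the end wall (from 115 to 77 mm off the middle).
- bay_ledge (a point): Centre of the bay at ledge height, z = 74 mm; axes as the bay. The ledge is the floor of a recess 112 mm (x) by 230 mm (y) that runs on under both lips, with 30 mm of height between ledge and lip; it goes all round the well, which is 88 mm (x) by 144 mm (y).
- bay_floor (a point): Centre of the well's floor, z = 6 mm in the bay; axes as the bay. Three ribs, 3 mm thick and 12 mm high, stand across x at y = -36, 0 and 36 mm and make four slots, centred at y = -54, -18, 18 and 54 mm, each about 33 mm wide. A cartridge fits with its 28 mm thickness along y; standing, it stays 6 mm below the ledge.
- plate: Retaining plate of bare aluminium, 100 mm (x) by 174 mm (y) by 6 mm, with dark dots and a fin-shaped grip in the middle, 12 mm thick (y), 50 mm wide (x), from z = 6 to 51 mm. Origin: centre of underside. 0.2 to 0.32 kg. Starts flat on the bench between bay and drawer unit. 20 mm longer than the mouth, it goes in only tilted; fitted, its y is along the bay's y, either way round.
- unit: Low grey drawer unit, fixed to the bench, 240 mm deep, 270 mm wide and 100 mm high with one drawer. Origin at the foot of the middle of its front face, x pointing from the front to the back, z up; the drawer slides out along -x. Unit and bay may stand on either side of the robot.
- drawer (a joint): How far the drawer is pulled out, in m: 0 shut, 0.16 at its stop. Stays where it is left; slide friction about 1.5 N. Its inner floor is 20 mm above the bench, its side walls rise to 65 mm and its front panel (16 mm thick, ahead of the unit's front face when shut) to 96 mm.
- drawer_handle (a point): Middle of the drawer's bar handle: a round bar 10 mm thick and 120 mm long, level and along the unit's y, 75 mm above the bench, its axis 38 mm ahead of the drawer's front panel. Moves with the drawer; its axes are those of the unit.
- cartridge0: Filter cartridge, one of up to four alike (some absent). White block 80 mm (x) by 28 mm (y) by 32 mm high with grey pleat strips; on top a black upright pull tab, 10 mm thick (x) by 26 mm wide (y), from there up to z = 62 mm. Origin: centre of its underside, z up. 0.08 to 0.17 kg. Starts standing on the drawer floor, its x about along the slide.
- cartridge1: Filter cartridge, the same as cartridge0 in all respects.
- cartridge2: Filter cartridge, the same as cartridge0 in all respects.
- cartridge3: Filter cartridge, the same as cartridge0 in all respects.
- meter: Yellow multimeter lying on the bench, 75 by 150 by 35 mm; origin at the centre of its underside. Not part of the job.
- spool: Spool of solder wire standing on its flange, 64 mm across, 55 mm high; origin at the centre of its underside. Not part of the job.
- flux_jar: Closed jar, 60 mm across, 70 mm high; origin at the centre of its underside. Not part of the job.
There are look-alikes about, which are no part of the job. There is more than one size of the plate; the job needs the middle-sized.

How it is judged:
By the outcome, as a careful person would: the job done as asked, in the order asked, and still so for the second after the job is handed in, with the robot touching nothing.
Of cartridge0, cartridge1, cartridge2, cartridge3 only 2 to 4 are there at a start; the rules pass over those that are not, and their reading is None.
At some moment in a run one of plate may be knocked a few centimetres aside while the robot is not near it.
Once in a run the grip may slacken for a moment while it holds something.
It also fails if it takes over 210 s, if anything falls off the work surface, if the arm or the gripper's body presses on something with over 40 N, if the wrist force passes 120 N, or if a joint passes its speed limit or range.

## Working session

There is one attempt and no reset: what is moved stays moved. The work goes in short steps, each a Python script; the robot and the scene stay as the last script left them, time stands still between calls to the robot, and variables do not carry over. Pictures are saved under pics/ and viewed, about 12 in all and at most 16, crops included, and the job is handed in when it is done.

```bash
ls; mkdir -p pics
cat > h.py <<'E'
import numpy as np, cv2
from rig import ctrl, get_state, camera, ticket
from scipy.spatial.transform import Rotation as R
def snap(name, fn=None, crop=None, scale=1):
    c=camera(name)
    if fn:
        im=c['frame']
        if crop: x0,y0,x1,y1=crop; im=im[y0:y1,x0:x1]
        im=cv2.resize(im,None,fx=scale,fy=scale,interpolation=cv2.INTER_CUBIC) if scale!=1 else im
        cv2.imwrite('pics/'+fn,im[:,:,::-1])
    return c
def cast(c,uv,z):
    uv=np.atleast_2d(uv).astype(float)
    d=np.c_[uv,np.ones(len(uv))]@np.linalg.inv(c['mtx']).T@c['T'][:3,:3].T
    o=c['T'][:3,3]
    return o+d*((z-o[2])/d[:,2])[:,None]
def cloud(c):
    h,w=c['range_z'].shape
    u,v=np.meshgrid(np.arange(w),np.arange(h))
    p=np.stack([u,v,np.ones_like(u)],-1)@np.linalg.inv(c['mtx']).T*c['range_z'][...,None]
    return p@c['T'][:3,:3].T+c['T'][:3,3]
def proj(c,P):
    P=np.atleast_2d(P); q=(P-c['T'][:3,3])@c['T'][:3,:3]; q=q@c['mtx'].T
    return q[:,:2]/q[:,2:]
def down(yaw):  # tool down, tool y axis at angle yaw+90 ; tool x at yaw
    return (R.from_euler('z',yaw)*R.from_euler('x',np.pi)).as_rotvec()
E
python3 - <<'E'
from h import *
for n in('top','side'):
    c=snap(n,n+'0.png'); print(n,c['T'].round(3).tolist(),c['mtx'].round(1).tolist())
    np.savez(f'{n}0.npz',**c)
s=get_state();print(s)
E
```

```text
pics
top [[-0.015, -0.995, 0.103, 0.43], [-1.0, 0.014, -0.004, -0.01], [0.003, -0.103, -0.995, 1.429], [0.0, 0.0, 0.0, 1.0]] [[458.2, 0.0, 313.6], [0.0, 458.2, 199.9], [0.0, 0.0, 1.0]]
side [[0.8, -0.423, 0.425, -0.046], [-0.6, -0.563, 0.568, -0.797], [-0.001, -0.71, -0.704, 1.116], [0.0, 0.0, 0.0, 1.0]] [[504.7, 0.0, 322.6], [0.0, 504.7, 188.1], [0.0, 0.0, 1.0]]
{'time': 0.1, 'qpos': array([-1.40121925,  0.41179679, -0.01271687,  1.59694353,  0.00561494,
        1.13430706, -0.08220546]), 'dq': array([ 0.00020991, -0.00114917, -0.00077872, -0.00278243, -0.00069964,
        0.00141535, -0.00199016]), 'joint_efforts': array([ 1.46316979e-03, -5.89102900e+01,  6.43075760e-01, -2.91712976e+01,
       -5.38364437e-02,  1.45139795e-02,  4.64370873e-05]), 'ee_pos': array([0.14715218, 0.60699841, 0.24391442]), 'tcp_rot': array([-3.72567367e-01, -3.11936469e+00,  2.22715457e-03]), 'contact_force': array([-0.02200314,  0.35971089, -0.61928277]), 'wrist_torque': array([-0.02757823, -0.03091322,  0.03865776]), 'grip_width': 0.0879216735095453}
```

View pics/top0.png

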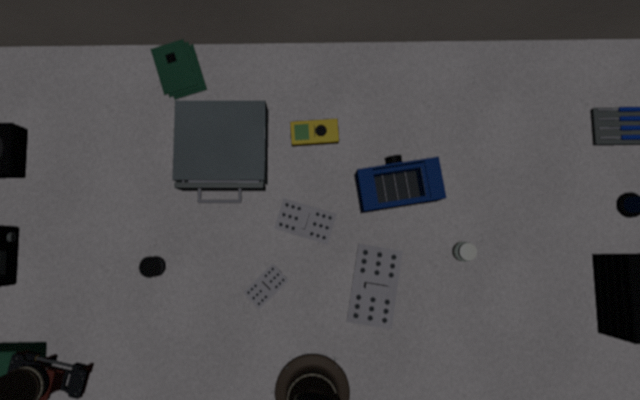

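View pics/side0.png

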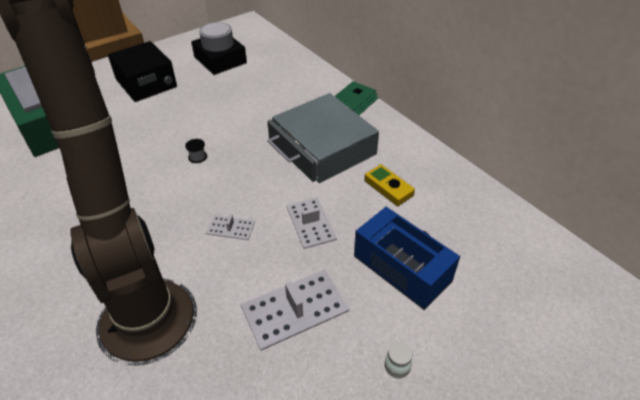

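Top view: plate candidates are (305,221) medium, (266,286) small and (372,284) large. By size (~57 px = 174 mm) the middle one is (305,221). The bay is at (400,184), the unit at (220,140) with its handle at (220,198), the meter at (314,132), the jar at (465,251) and the spool at (152,266).

```bash
cat >> h.py <<'E'
def rect(P):  # min area rect of xy points: centre, (long,short), yaw of long axis
    (cx,cy),(w,h),a=cv2.minAreaRect((P[:,:2]*1000).astype(np.float32))
    a=np.deg2rad(a)
    if w<h: w,h=h,w; a+=np.pi/2
    a=(a+np.pi/2)%np.pi-np.pi/2
    return np.array([cx,cy])/1000,(round(w),round(h)),a
E
python3 - <<'E'
from h import *
for n in('top','side'):
    c=dict(np.load(n+'0.npz')); X=cloud(c); f=c['frame'].astype(int); z=X[...,2]
    blue=(f[...,2]>f[...,0]*1.6)&(f[...,2]>50)
    v=blue&(z>.1)&(z<.12)&(np.abs(X[...,1])<.5)
    print(n,'bay',v.sum(),rect(X[v]), z[v].mean())
    hsv=cv2.cvtColor(c['frame'],cv2.COLOR_RGB2HSV)
    u=(z>.09)&(z<.11)&~blue&(X[...,0]>.35)&(X[...,0]<.8)&(X[...,1]>.1)&(X[...,1]<.5)
    print('unit',u.sum(),rect(X[u]))
    b=(z>.065)&(z<.085)&(X[...,0]>.38)&(X[...,0]<.5)&(X[...,1]>.15)&(X[...,1]<.45)
    print('handle',b.sum(), X[b].mean(0).round(3) if b.any() else 0, rect(X[b]) if b.sum()>4 else 0)
    # fin of plates
    for nm,(x0,x1,y0,y1) in dict(mid=(.28,.42,-.08,.13)).items():
        fin=(z>.035)&(z<.06)&(X[...,0]>x0)&(X[...,0]<x1)&(X[...,1]>y0)&(X[...,1]<y1)
        print('fin',fin.sum(), rect(X[fin]) if fin.sum()>4 else 0, X[fin].mean(0))
        pl=(z>.003)&(z<.012)&(X[...,0]>x0)&(X[...,0]<x1)&(X[...,1]>y0)&(X[...,1]<y1)
        print('pl',pl.sum(), rect(X[pl]) if pl.sum()>4 else 0)
    bz=(X[...,0]>.2)&(X[...,0]<.3)&(abs(X[...,1])<.03); print('bench z',z[bz].mean(),z[bz].std())
    # all plates by dark dots
    g=cv2.resize(c['frame'][190:260,260:350] if n=='top' else c['frame'][190:260,270:350],None,fx=5,fy=5,interpolation=cv2.INTER_CUBIC)
    cv2.imwrite(f'pics/crop_{n}.png',cv2.convertScaleAbs(g[:,:,::-1],alpha=1.5))
E
```

```text
top bay 1363 (array([ 0.61349194, -0.27102722]), (241, 122), np.float64(-1.43012837439875)) 0.11026583577175145
unit 5623 (array([0.70624164, 0.26359088]), (273, 191), np.float64(1.5557123155387425))
handle 0 0 0
fin 8 (array([0.30875253, 0.12454692]), (12, 6), np.float64(-0.009959157212460212)) [0.30737824 0.12606196 0.03737674]
pl 764 (array([0.35013739, 0.02556561]), (209, 140), np.float64(1.560085359206707))
bench z 0.00035074346584556355 0.0030589049984542276
side bay 1802 (array([ 0.61339252, -0.27226141]), (243, 129), np.float64(-1.4288646045929663)) 0.10903519568750128
unit 3102 (array([0.70363361, 0.26210553]), (286, 193), np.float64(1.5604174553946395))
handle 0 0 0
fin 9 (array([0.30804538, 0.12731025]), (17, 9), np.float64(0.7215662533889113)) [0.30757202 0.12593957 0.03708998]
pl 373 (array([0.34937546, 0.02520981]), (209, 137), np.float64(1.5694678088851104))
bench z -0.0009955305694617253 0.0022913530802336365
```

View pics/crop_top.png

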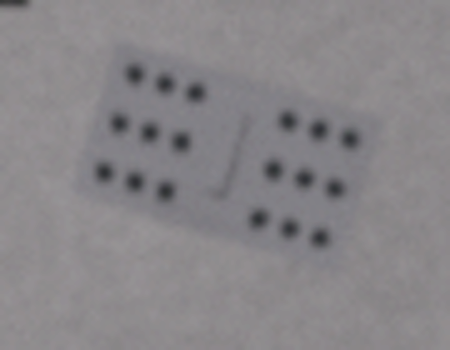

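Crop: one plate, 2×3×3 dots, its centre at about (305,221); fin in the middle. I'll measure its size from the dots and corners, along with the handle.

```bash
cat >> h.py <<'E'
def dots(c,roi,z,thr=0.75):
    x0,y0,x1,y1=roi; g=cv2.cvtColor(c['frame'],cv2.COLOR_RGB2GRAY)[y0:y1,x0:x1]
    k=8; G=cv2.resize(g,None,fx=k,fy=k,interpolation=cv2.INTER_CUBIC)
    m=(G<np.median(G)*thr).astype(np.uint8)
    n,_,st,ce=cv2.connectedComponentsWithStats(m)
    ok=[i for i in range(1,n) if 2*k*k*.5<st[i,4]<30*k*k and max(st[i,2],st[i,3])<6*k]
    uv=(ce[ok]+.5)/k-.5+[x0,y0]
    return uv,cast(c,uv,z)
E
python3 - <<'E'
from h import *
c=dict(np.load('top0.npz'))
q=np.array([(118,45),(80,190),(335,265),(380,120)])/5+[260,190]
P=cast(c,q,.006);print(P.round(3),np.linalg.norm(np.diff(P,axis=0),axis=1),rect(P))
for n,roi in (('top',(272,192,340,245)),('side',(282,195,340,248))):
    c=dict(np.load(n+'0.npz')); uv,D=dots(c,roi,.006); print(n,len(uv),D.mean(0).round(4),rect(D))
    X=cloud(c);z=X[...,2];ctr=P.mean(0)
    w=np.linalg.norm(X[...,:2]-ctr[:2],axis=-1)<.05
    f=w&(z>.03)&(z<.06); print('fin',f.sum(),X[f].mean(0),X[f].max(0), rect(X[f]))
    b=(z>.06)&(z<.09)&(X[...,0]<.59)&(X[...,0]>.48)&(X[...,1]>.15)&(X[...,1]<.38)
    print('handle',b.sum(), X[b].mean(0).round(3),rect(X[b]) if b.sum()>4 else 0)
    u=(z>.09)&(z<.11)&(X[...,0]>.35)&(X[...,0]<1.)&(X[...,1]>.1)&(X[...,1]<.5)
    print('unit',u.sum(),rect(X[u]))
    b=X[b]
E
```

```text
[[ 0.582  0.078  0.006]
 [ 0.492  0.102  0.006]
 [ 0.444 -0.055  0.006]
 [ 0.533 -0.085  0.006]] [0.09333768 0.1647282  0.09423389] (array([0.51260199, 0.00997765]), (170, 94), np.float64(1.2765684253501792))
top 18 [0.5135 0.0118 0.006 ] (array([0.51341547, 0.01180482]), (140, 64), np.float64(1.2621412827768932))
fin 68 [0.51376735 0.0123222  0.05123987] [0.53716901 0.02332114 0.05923579] (array([0.51404474, 0.01238079]), (49, 12), np.float64(-0.3050467270570554))
handle 195 [0.575 0.263 0.079] (array([0.57857953, 0.26337543]), (127, 22), np.float64(1.5608683285671905))
unit 7807 (array([0.74235614, 0.26304608]), (273, 263), np.float64(1.5557123155387425))
side 17 [0.5124 0.004  0.006 ] (array([0.51276343, 0.00301865]), (159, 66), np.float64(1.2687736191556267))
fin 133 [0.5117043  0.00857034 0.04440975] [0.53790286 0.02351144 0.05794569] (array([0.51351788, 0.0122012 ]), (51, 20), np.float64(-0.2927555728360671))
handle 121 [0.573 0.257 0.077] (array([0.57642944, 0.26241638]), (133, 25), np.float64(-1.5576198181933765))
unit 4184 (array([0.74227313, 0.26176129]), (287, 270), np.float64(1.55682565003245))
```

```bash
cat >> h.py <<'E'
UY=-0.015; UX=np.array([np.cos(UY),np.sin(UY),0])
BC=np.array([0.6134,-0.2715,0]); BA=0.1413  # bay x axis angle
def yaws(yaw,p,tilt=None):
    """orientation (of the two half turns) needing the least joint motion / most range margin"""
    best=None
    for k in (0,np.pi):
        o=R.from_euler('z',yaw+k)*R.from_euler('x',np.pi)
        if tilt is not None: o=tilt*o
        q=ctrl.inverse_kinematics(p,o.as_rotvec())
        if q is None: continue
        s=np.abs(np.array(q)-get_state()['qpos']).max()
        if best is None or s<best[0]: best=(s,o.as_rotvec(),q)
    return best[1]
def rep(t=''):
    s=get_state();print(t,'t',round(s['time'],1),'p',s['ee_pos'].round(4),'w',round(s['grip_width'],4),'F',s['contact_force'].round(1))
E
python3 - <<'E'
from h import *
H=np.array([.5735,.263,0]); 
ctrl.set_gripper(.032,20)
p=H+[0,0,.18]; o=yaws(UY+np.pi/2,p); ctrl.movep(p,o); rep('above')
ctrl.servo_line(H+[0,0,.076],.12); rep('at')
ctrl.set_gripper(0,25); rep('grip')
p=get_state()['ee_pos']
ctrl.servo_line(p-UX*.161,.1); rep('pulled')
ctrl.set_gripper(.03); 
p=get_state()['ee_pos']
ctrl.servo_line(p+[0,0,.12],.2); rep('up')
ctrl.movep(np.array([.38,-.1,.3]),o); rep()
for n in('top','side'):
    np.savez(n+'1.npz',**snap(n,n+'1.png',(160,90,340,290) if n=='top' else (180,60,420,260),3))
E
```

```text
above t 3.1 p [0.5727 0.2649 0.18  ] w 0.032 F [-0.8  0.5  0. ]
at t 4.1 p [0.574  0.2632 0.0767] w 0.032 F [-0.3 -0.3  0.7]
grip t 4.6 p [0.5735 0.2632 0.0764] w 0.0092 F [-1.8  0.3  3.9]
pulled t 6.3 p [0.4182 0.2654 0.0765] w 0.0095 F [ 21.6   2.3 -18.4]
up t 7.6 p [0.4114 0.2654 0.1955] w 0.03 F [-0.3 -1.1  0.3]
 t 9.1 p [ 0.3804 -0.0988  0.2999] w 0.03 F [-0.3  0.5  0.7]
```

View pics/top1.png

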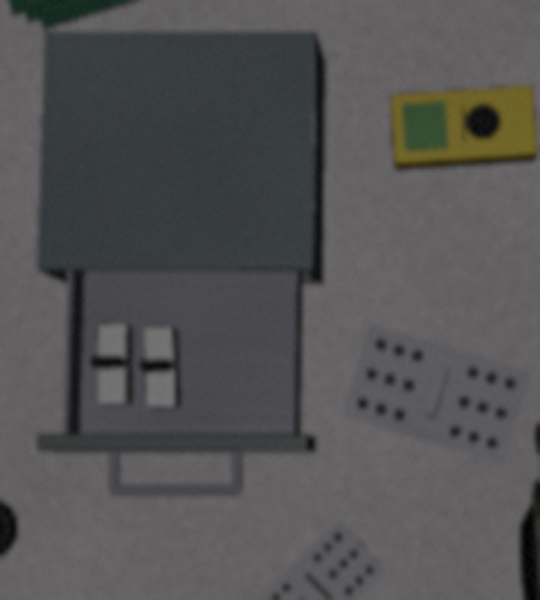

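Two cartridges are in the drawer, at about top pixels (198,211) and (213,212); the drawer is out to its stop and the rest of it is empty. Locating them now.

```bash
cat >> h.py <<'E'
def carts(c):
    X=cloud(c); f=c['frame'].astype(int); z=X[...,2]
    reg=(X[...,0]>.44)&(X[...,0]<.65)&(X[...,1]>.12)&(X[...,1]<.40)
    V=f.sum(2); m=(reg&(V>1.35*np.median(V[reg]))&(z>.035)&(z<.07)).astype(np.uint8)
    n,_,st,ce=cv2.connectedComponentsWithStats(m,connectivity=4)
    for i in range(1,n):
        if st[i,4]>15: print('white',ce[i].round(1),st[i,4],cast(c,ce[i],.052)[0].round(4))
    t=(reg&(z>.068)&(z<.095)&(X[...,0]>.475)&(X[...,0]<.61)).astype(np.uint8)
    t&=((X[...,1]<.36)&(X[...,1]>.16)).astype(np.uint8)
    n,lab,st,ce=cv2.connectedComponentsWithStats(t)
    out=[]
    for i in range(1,n):
        if st[i,4]>8: p=X[lab==i]; print('tab',ce[i].round(1),st[i,4],p.mean(0).round(4),rect(p),cast(c,ce[i],.081)[0].round(4))
E
python3 - <<'E'
from h import *
for n in('top','side'):
    print(n);carts(dict(np.load(n+'1.npz')))
E
```

```text
top
white [196.6 203. ] 70 [0.5689 0.3374 0.052 ]
white [212.5 204.1] 70 [0.5651 0.2895 0.052 ]
white [196.5 218.5] 80 [0.5222 0.3371 0.052 ]
white [213.  219.4] 87 [0.5187 0.2874 0.052 ]
tab [194.5 209.5] 40 [0.5469 0.3358 0.082 ] (array([0.5468609 , 0.33656552]), (26, 9), np.float64(1.565272398061854)) [0.547 0.336 0.081]
tab [211.5 210.6] 36 [0.543  0.2857 0.0821] (array([0.54297058, 0.28677338]), (25, 9), np.float64(1.57049605538199)) [0.543 0.286 0.081]
side
white [254.  150.4] 60 [0.5235 0.3347 0.052 ]
white [260.7 158.7] 59 [0.5197 0.2871 0.052 ]
tab [259.1 141.9] 37 [0.5451 0.3339 0.0772] (array([0.5459093 , 0.33509921]), (29, 13), np.float64(1.4580645846937879)) [0.5429 0.3297 0.081 ]
tab [264.1 149.5] 15 [0.539  0.294  0.0757] (array([0.53949066, 0.29524612]), (23, 7), np.float64(1.1214543387132228)) [0.5361 0.2884 0.081 ]
```

View pics/side1.png

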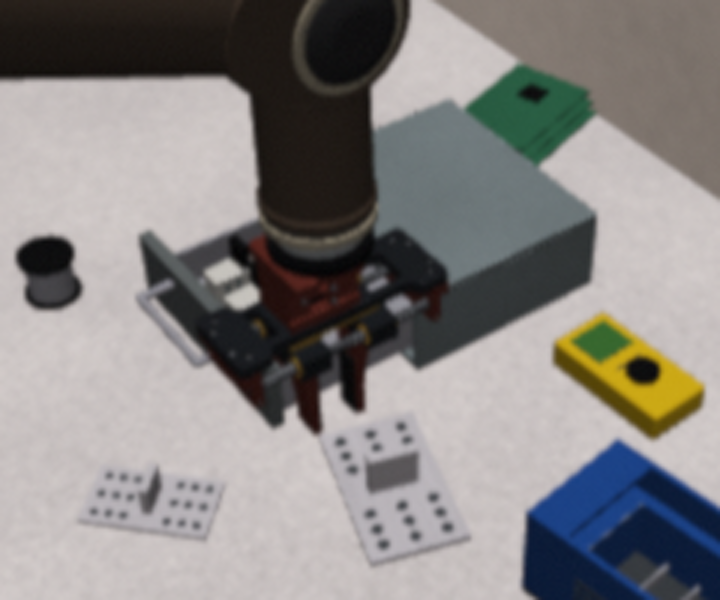

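```bash
cat >> h.py <<'E'
BC=np.array([0.6135,-0.2711,0]); BX=np.array([np.cos(BA),np.sin(BA),0]); BY=np.array([-np.sin(BA),np.cos(BA),0])
def pick(xy,yaw):
    P=np.array([*xy,0]); ctrl.set_gripper(.040,30)
    p=P+[0,0,.17]; o=yaws(yaw+np.pi/2,p); ctrl.movep(p,o)
    ctrl.servo_line(P+[0,0,.080],.12,); rep('down')
    ctrl.set_gripper(0,30); rep('grip')
    ctrl.servo_line(P+[0,0,.20],.15); ctrl.wait(.2); rep('lift')
def place(by,bx=0,zt=.0665):
    P=BC+by*BY+bx*BX; p=P+[0,0,.20]
    ctrl.movep(p,yaws(BA+np.pi/2,p)); rep('over')
    ctrl.servo_line(P+[0,0,.105],.15); rep('in')
    for z in np.arange(.100,zt-.001,-.0055):
        ctrl.servo_line(P+[0,0,z],.08); F=get_state()['contact_force'][2]
        if F>7: break
    rep('low')
E
python3 - <<'E'
from h import *
pick((.5427,.288),.045); 
if get_state()['grip_width']>.006: place(-.018)
np.savez('side2.npz',**snap('side','side2.png',(340,190,480,320),5))
E
```

```text
down t 12.1 p [0.5432 0.288  0.0807] w 0.0399 F [0.3 0.1 0.7]
grip t 12.6 p [0.5427 0.2881 0.0802] w 0.0098 F [-0.1  0.1  2.4]
lift t 13.8 p [0.5423 0.2878 0.1991] w 0.0096 F [-0.9 -0.  -1.2]
over t 15.9 p [ 0.6168 -0.2873  0.1998] w 0.0098 F [ 0.1  0.2 -1.4]
in t 16.7 p [ 0.6165 -0.2893  0.1058] w 0.01 F [ 0.2  0.2 -1.4]
low t 18.4 p [ 0.6159 -0.2888  0.0667] w 0.0098 F [ 0.4  0.4 -1.3]
```

View pics/side2.png

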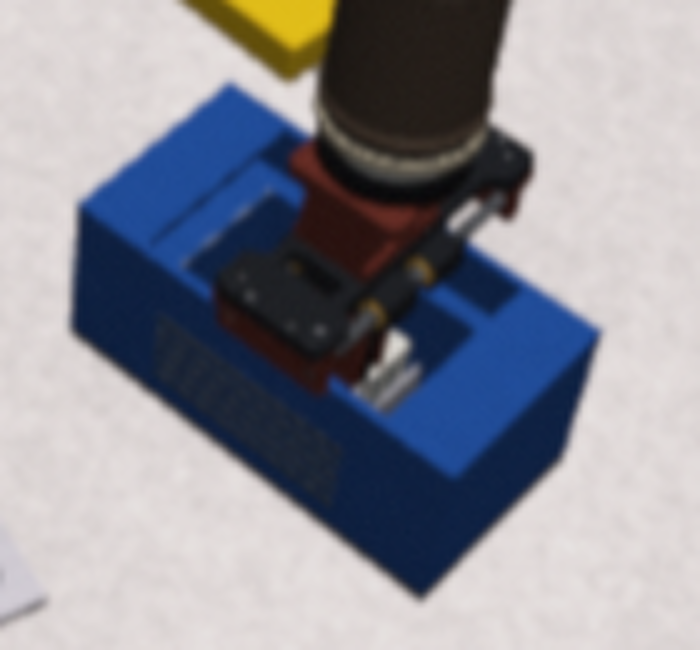

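The cartridge (white, at crop (390,360)) is down in the well and nothing resisted, so it's between ribs. I'll touch it down, release it and fetch the second.

```bash
cat >> h.py <<'E'
def let():
    p=get_state()['ee_pos']
    for d in (.0015,.003,.0045):
        ctrl.servo_line(p-[0,0,d],.05)
        if get_state()['contact_force'][2]>3: break
    rep('touch'); ctrl.set_gripper(.030); p=get_state()['ee_pos']
    ctrl.servo_line([p[0],p[1],.20],.15); rep('clear')
E
python3 - <<'E'
from h import *
let()
pick((.5465,.3367),.006)
if get_state()['grip_width']>.006: place(.018); let()
ctrl.movep(np.array([.40,.15,.28]),down(UY-np.pi/2) if False else yaws(UY+np.pi/2,np.array([.40,.15,.28])))
np.savez('side3.npz',**snap('side','side3.png',(340,190,480,320),5))
np.savez('top3.npz',**snap('top','top3.png',(340,140,460,230),6))
E
```

```text
touch t 18.7 p [ 0.6161 -0.2891  0.0663] w 0.0096 F [-1.8  0.9  5.9]
clear t 20.3 p [ 0.6155 -0.2884  0.199 ] w 0.03 F [-0.1  0.8 -0. ]
down t 23.9 p [0.5471 0.3367 0.0807] w 0.0402 F [-0.4  0.2 -0.7]
grip t 24.4 p [0.5464 0.3368 0.0802] w 0.0103 F [-0.8  0.3  2.1]
lift t 25.6 p [0.5462 0.3365 0.1991] w 0.0097 F [-0.9 -0.6 -0.7]
over t 27.7 p [ 0.6117 -0.2518  0.1998] w 0.01 F [ 0.4  0.2 -1.4]
in t 28.5 p [ 0.6114 -0.2537  0.1058] w 0.0097 F [-0.2 -1.1 -0.6]
low t 30.2 p [ 0.6108 -0.2532  0.0667] w 0.0099 F [-0.7  0.8 -1.8]
touch t 30.5 p [ 0.611  -0.2534  0.0662] w 0.0101 F [-3.4  1.2  6.7]
clear t 32.1 p [ 0.6104 -0.2528  0.199 ] w 0.0299 F [-0.5 -0.6 -0.3]
```

View pics/side3.png

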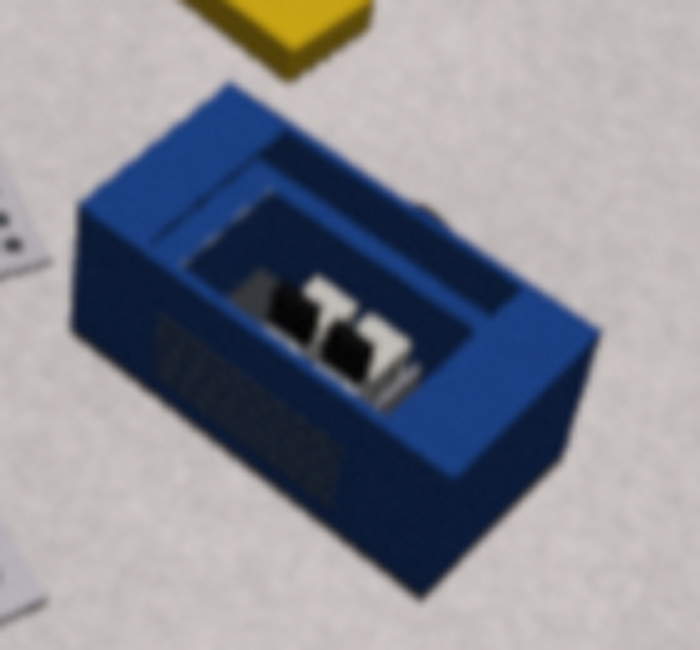

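View pics/top3.png

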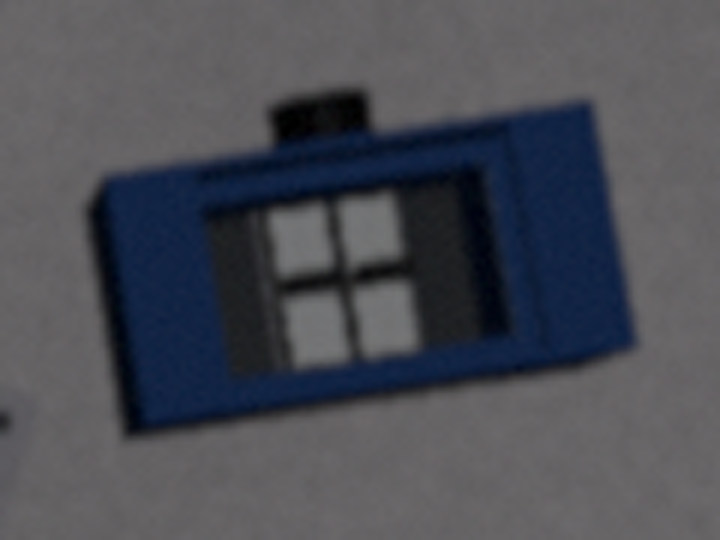

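Both cartridges stand upright in the inner slots (crop (305,285) and (375,275)), tabs up, and the drawer they came from should be empty. Shutting the drawer, then locating the plate again.

Run:
```python
from h import *
c=dict(np.load('top3.npz')); print('left in drawer:');carts(c)
ctrl.set_gripper(0,20)
H=np.array([.4135,.2655,0])
s=H-UX*.045; p=s+[0,0,.15]; ctrl.movep(p,yaws(UY+np.pi/2,p)); ctrl.servo_line(s+[0,0,.077],.12)
ctrl.servo_line(s+UX*.165+[0,0,.077],.1); rep('near')
for d in np.arange(.168,.20,.002):
    ctrl.servo_line(s+UX*d+[0,0,.077],.05); F=get_state()['contact_force'] 
    if F[0]<-14: break
rep('shut')
ctrl.wait(.3); rep()
p=get_state()['ee_pos']; ctrl.servo_line(p-UX*.04,.1); p=get_state()['ee_pos']; ctrl.servo_line(p+[0,0,.15],.2)
p=np.array([.38,.3,.28]); ctrl.movep(p,yaws(UY+np.pi/2,p)); rep()
for n in('top','side'):
    c=snap(n); np.savez(n+'4.npz',**c)
    X=cloud(c); z=X[...,2]
    b=(z>.06)&(z<.09)&(X[...,0]<.605)&(X[...,0]>.4)&(X[...,1]>.15)&(X[...,1]<.38)
    print(n,'handle',b.sum(), X[b].mean(0).round(3))
    u=(z>.09)&(z<.11)&(X[...,0]>.35)&(X[...,0]<1.)&(X[...,1]>.1)&(X[...,1]<.5); print('unit',rect(X[u]))
    w=(X[...,0]>.42)&(X[...,0]<.62)&(X[...,1]>-.12)&(X[...,1]<.12)&(z>.035)&(z<.06); print('fin',w.sum(),rect(X[w]))
uv,D=dots(dict(np.load('top4.npz')),(272,192,340,245),.006); print(len(uv),D.mean(0).round(4),rect(D))
```

```text
left in drawer:
near t 37.8 p [0.5335 0.2635 0.0772] w 0.0006 F [-0.6 -0.5 -0.6]
shut t 41.8 p [0.5642 0.2633 0.0769] w 0.0001 F [-11.3  -0.    9. ]
 t 42.1 p [0.5643 0.2633 0.0769] w 0.0004 F [-11.   -0.6   7.8]
 t 44.3 p [0.3801 0.3003 0.2797] w 0.0007 F [ 0.1  0.2 -0.4]
top handle 178 [0.584 0.26  0.079]
unit (array([0.74577777, 0.26299768]), (272, 258), np.float64(1.5552229596884404))
fin 68 (array([ 0.53758337, -0.01980936]), (50, 12), np.float64(-0.30795609738991203))
side handle 139 [0.582 0.26  0.077]
unit (array([0.74480273, 0.26265009]), (282, 263), np.float64(1.55341240962135))
fin 115 (array([ 0.53698938, -0.02215678]), (52, 19), np.float64(-0.37115038005445733))
18 [ 0.5366 -0.0199  0.006 ] (array([ 0.53651978, -0.02001258]), (140, 64), np.float64(1.2626937555450297))
```

The plate was knocked aside; it's now at (0.537, -0.020), same yaw. The drawer pushed home (the unit footprint is now 258 mm against 256 expected, with an 11 N stop). Picking the plate up and checking it in hand above the bay.

```bash
cat >> h.py <<'E'
HG=.037
def ppose(u,z,th,sig,bx=0,dh=0):
    """TCP pose for plate centre underside at bay u=sig*y, height z, low end at +u, tilt th"""
    T=R.from_rotvec(BX*(-sig*th)); n=T.apply([0,0,1])
    P=BC+BX*bx+BY*sig*u+[0,0,z]+n*(HG+dh)
    return P,T
def pend(ue,ze,th,sig,**k): return ppose(ue-.087*np.cos(th),ze+.087*np.sin(th),th,sig,**k)
E
python3 - <<'E'
from h import *
P=np.array([.537,-.0199,0]); yw=1.263+np.pi/2
ctrl.set_gripper(.045,50)
p=P+[0,0,.16]; ctrl.movep(p,yaws(yw,p)); ctrl.servo_line(P+[0,0,HG],.12); rep('down')
ctrl.set_gripper(0,50); rep('grip'); ctrl.servo_line(P+[0,0,.25],.15); ctrl.wait(.3); rep('lift')
p,_=ppose(0,.20,0,1); ctrl.movep(p,yaws(BA+np.pi,p)); rep('over')
for sig in(1,-1):
    for a in((.068,.15,.227),(.068,.086,.227),(.104,.086,.227)):
        p,T=pend(*a,sig); o=(T*R.from_rotvec(get_state()['tcp_rot'])).as_rotvec(); q=ctrl.inverse_kinematics(p,o); print(sig,None if q is None else np.round(q,2))
np.savez('side5.npz',**snap('side','side5.png',(300,100,500,270),4)); np.savez('top5.npz',**snap('top'))
E
```

```text
down t 47.8 p [ 0.5375 -0.02    0.0376] w 0.0448 F [-0.5  0.4 -0.4]
grip t 48.5 p [ 0.5372 -0.0196  0.0372] w 0.012 F [0.1 2.8 2.4]
lift t 50.3 p [ 0.5369 -0.02    0.2497] w 0.0113 F [ 1.1 -0.7 -1.8]
over t 51.4 p [ 0.6138 -0.2696  0.2367] w 0.0115 F [-0.1  0.4 -2.2]
1 [-0.36  0.63  0.94  1.66 -0.38  0.97 -0.79]
1 [-0.33  0.7   0.89  1.72 -0.44  0.86 -0.75]
1 [-0.4   0.68  0.91  1.76 -0.43  0.85 -0.81]
-1 [-0.02  0.69  0.75  1.45 -0.62  1.37 -0.59]
-1 [ 0.    0.75  0.71  1.51 -0.66  1.27 -0.55]
-1 [ 0.06  0.78  0.7   1.44 -0.66  1.31 -0.52]
```

View pics/side5.png

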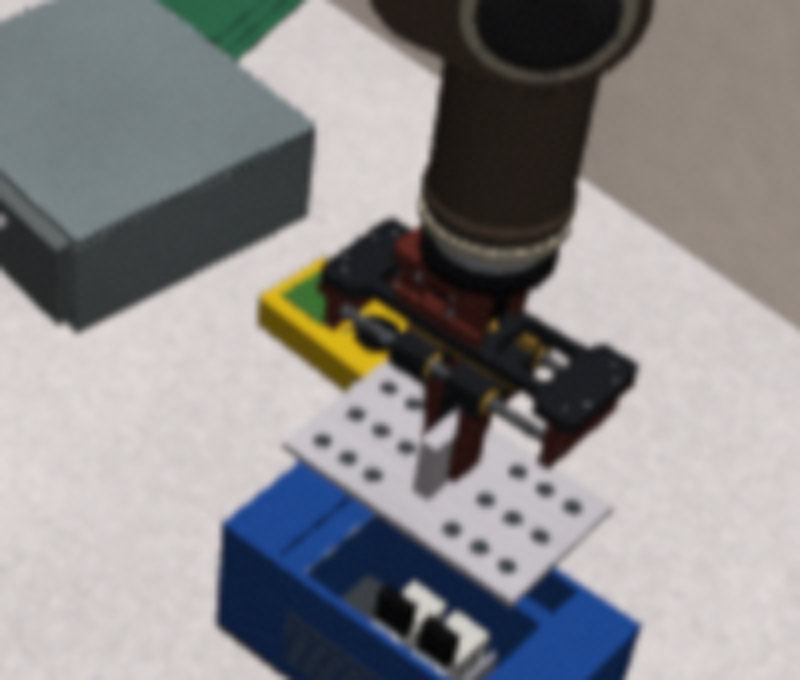

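Plate is held square over the bay with the fin between the pads. I'll fit its plane and centre from the depth.

```bash
cat >> h.py <<'E'
def plate_meas(c,zc,dz=.02,rad=.12):
    X=cloud(c); f=c['frame'].astype(int); z=X[...,2]
    d=X-BC; m=(abs(z-zc)<dz)&(np.linalg.norm(d[...,:2],axis=-1)<rad)&(f.max(2)-f.min(2)<30)
    n,l,st,_=cv2.connectedComponentsWithStats(m.astype(np.uint8)); i=1+st[1:,4].argmax(); p=X[l==i]
    for _ in range(3):
        co=np.linalg.lstsq(np.c_[(p-BC)[:,:2]@np.c_[BX,BY][:2],np.ones(len(p))],p[:,2],rcond=None)[0]
        r=p[:,2]-np.c_[(p-BC)[:,:2]@np.c_[BX,BY][:2],np.ones(len(p))]@co; p=p[abs(r)<.006]
    q=(p-BC)[:,:2]@np.c_[BX,BY][:2]
    print('n',len(p),'slope x,y',co[:2].round(3),'top z',co[2].round(4),'bay-frame x',q[:,0].min().round(4),q[:,0].max().round(4),'y',q[:,1].min().round(4),q[:,1].max().round(4),rect(p),'yaw-bay',rect(p)[2]-BA)
E
python3 - <<'E'
from h import *
for n in('side','top'): plate_meas(dict(np.load(n+'5.npz')),.206)
E
```

```text
n 2000 slope x,y [0.003 0.001] top z 0.205 bay-frame x -0.0531 0.0511 y -0.0893 0.0881 (array([ 0.61262836, -0.27181122]), (177, 104), np.float64(-1.4306280999325462)) yaw-bay -1.5719280999325462
n 202 slope x,y [0.01  0.005] top z 0.2055 bay-frame x -0.0254 0.0499 y 0.0666 0.0875 (array([ 0.6148009, -0.1931824]), (75, 21), np.float64(0.14613923376338955)) yaw-bay 0.004839233763389544
```

Level, yaw within 0.1°, centred within 1 mm. Tilting and going in, with a depth check of the tilt before entry.

```bash
cat > ins.py <<'E'
from h import *
import sys
o0=R.from_rotvec(get_state()['tcp_rot'])
sig=1
def go(ue,ze,th,rate=.06):
    p,T=pend(ue,ze,th,sig); ctrl.servo_line(p,rate,frame=(T*o0).as_rotvec())
    rep(f'{ue} {ze} {th}'); F=np.linalg.norm(get_state()['contact_force']-[0,0,-2.2])
    if F>12: print('contact! stop'); sys.exit()
th=.227
go(.068,.15,th,.08); ctrl.wait(.2)
plate_meas(snap('side'),.15+.02,.035); print('want slope',-np.tan(th))
if abs(get_state()['grip_width']-.0115)>.002: sys.exit()
go(.068,.105,th); go(.068,.086,th,.04)
go(.086,.086,th,.05); go(.104,.086,th,.05)
snap('side','side6.png',(300,100,500,270),4)
E
python3 ins.py
```

```text
0.068 0.15 0.227 t 52.0 p [ 0.6153 -0.2779  0.206 ] w 0.012 F [-0.3 -0.1 -1.5]
n 1759 slope x,y [ 0.003 -0.229] top z 0.1713 bay-frame x -0.054 0.051 y -0.1055 0.0663 (array([ 0.61487677, -0.29080365]), (172, 105), np.float64(-1.42546884117652)) yaw-bay -1.56676884117652
want slope -0.23098110478714334
0.068 0.105 0.227 t 53.2 p [ 0.6149 -0.2797  0.161 ] w 0.012 F [-0.1  0.6 -2.1]
0.068 0.086 0.227 t 53.8 p [ 0.6146 -0.2796  0.1415] w 0.0116 F [-1.1 -0.1 -3.3]
0.086 0.086 0.227 t 54.3 p [ 0.6124 -0.2611  0.1417] w 0.012 F [-0.  -0.  -1.2]
0.104 0.086 0.227 t 54.8 p [ 0.6098 -0.2434  0.1417] w 0.0119 F [-0.  -0.4 -2.4]
```

View pics/side6.png

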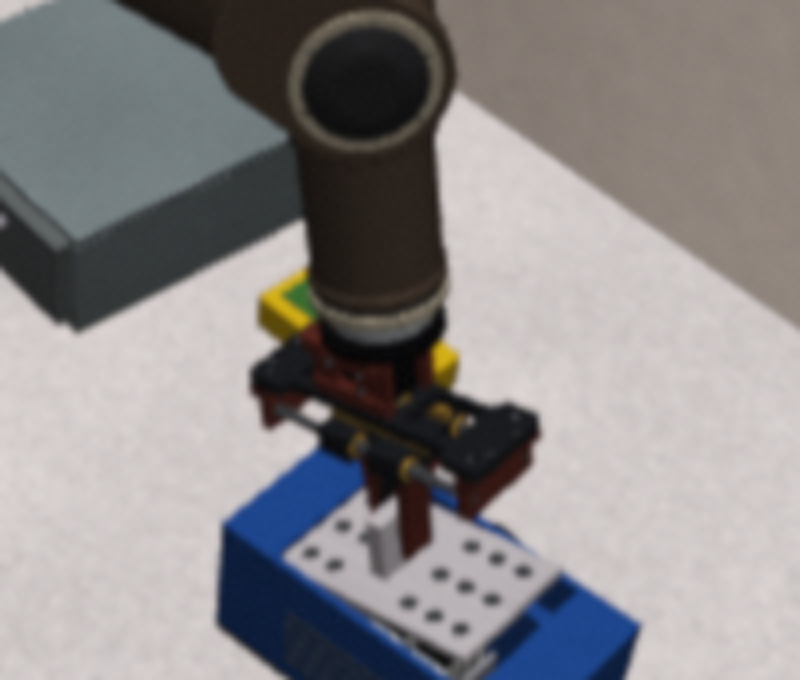

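The low (+y) end is under the far lip, and the high end is clear of the near lip at crop (510,620). Levelling, centring and setting it down next.

```bash
cat > ins2.py <<'E'
from h import *
import sys
sig=1
_,T=pend(.104,.086,.227,sig); o0=T.inv()*R.from_rotvec(get_state()['tcp_rot'])
def go(ue,ze,th,rate=.06):
    p,T=pend(ue,ze,th,sig); ctrl.servo_line(p,rate,frame=(T*o0).as_rotvec())
    rep(f'{ue} {ze} {th}'); F=np.linalg.norm(get_state()['contact_force']-[0,0,-2.2])
    if F>12: print('contact! stop'); sys.exit()
for ze,th in((.085,.16),(.084,.10),(.082,.05),(.080,0)): go(.104,ze,th,.03)
for ue in(.098,.0925,.087): go(ue,.079,0,.04)
for ze in(.077,.0755,.0745,.0735,.0725):
    p,T=pend(.087,ze,0,sig); ctrl.servo_line(p,.02,frame=o0.as_rotvec())
    if get_state()['contact_force'][2]>1: break
rep('touch')
np.savez('side7.npz',**snap('side','side7.png',(300,100,500,270),4)); plate_meas(dict(np.load('side7.npz')),.08,.015)
E
python3 ins2.py
```

```text
0.104 0.085 0.16 t 55.2 p [ 0.6098 -0.2484  0.1355] w 0.0115 F [ 0.2  0.3 -2.6]
0.104 0.084 0.1 t 55.6 p [ 0.6104 -0.2505  0.1295] w 0.0119 F [ 0.6 -0.  -2.6]
0.104 0.082 0.05 t 56.0 p [ 0.6107 -0.2525  0.1233] w 0.0119 F [-0.1  0.6 -2.5]
0.104 0.08 0 t 56.3 p [ 0.611  -0.2546  0.117 ] w 0.012 F [-0.3  0.1 -2.1]
0.098 0.079 0 t 56.6 p [ 0.612  -0.2604  0.116 ] w 0.0116 F [ 0.4  0.  -2. ]
0.0925 0.079 0 t 56.9 p [ 0.6127 -0.2661  0.1161] w 0.0117 F [-0.2 -0.2 -2.1]
0.087 0.079 0 t 57.2 p [ 0.6134 -0.2716  0.116 ] w 0.0116 F [-0.3 -0.1 -2.1]
touch t 58.2 p [ 0.6136 -0.2712  0.1112] w 0.0117 F [-2.2  2.   5.6]
n 1051 slope x,y [-0.011 -0.004] top z 0.0797 bay-frame x -0.0352 0.052 y -0.0671 0.0881 (array([ 0.61933868, -0.25941534]), (157, 86), np.float64(-1.4501728311131776)) yaw-bay -1.5914728311131776
```

View pics/side7.png

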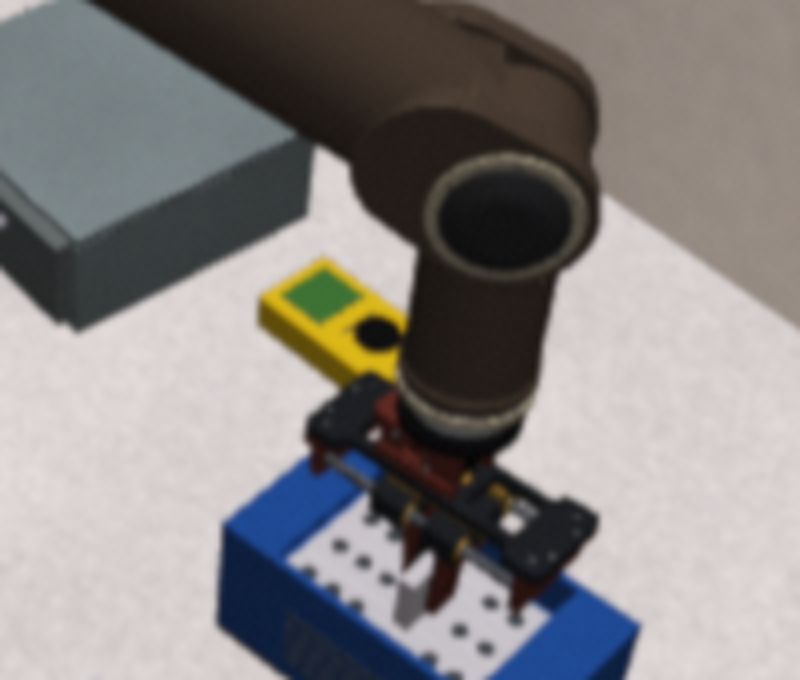

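The plate lies flat with both ends under the lips. Releasing, backing off and checking from both cameras, fin position included.

Run:
```python
from h import *
ctrl.set_gripper(.030); rep('rel'); p=get_state()['ee_pos']; ctrl.servo_line(p+[0,0,.15],.15); rep('up')
p=np.array([.38,.1,.35]); ctrl.movep(p,yaws(UY+np.pi/2,p)); ctrl.wait(.3); rep()
for n in('side','top'):
    c=snap(n,n+'8.png'); np.savez(n+'8.npz',**c)
    print(n);plate_meas(c,.08,.012)
    X=cloud(c); z=X[...,2]; q=(X-BC)[...,:2]@np.c_[BX,BY][:2]
    f=(z>.112)&(z<.135)&(abs(q[...,0])<.045)&(abs(q[...,1])<.04); Q=q[f]; print('fin',f.sum(),Q.min(0),Q.max(0),Q.mean(0),z[f].mean())
    uv,D=dots(c,(360,150,445,215) if n=='top' else (355,205,460,310),.08); print('dots',len(uv),((D-BC)[:,:2]@np.c_[BX,BY][:2]).mean(0),((D-BC)[:,:2]@np.c_[BX,BY][:2]).round(3).tolist())
    u=(z>.09)&(z<.11)&(X[...,0]>.35)&(X[...,0]<1.)&(X[...,1]>.1)&(X[...,1]<.5); print('unit',rect(X[u]))
im=np.hstack([cv2.resize(cv2.imread('pics/top8.png')[130:230,340:460],None,fx=3.3,fy=4),cv2.resize(cv2.imread('pics/side8.png')[190:320,340:480],(430,400))]); cv2.imwrite('pics/fin.png',im)
```

```text
rel t 58.8 p [ 0.6135 -0.2711  0.1104] w 0.0301 F [ 0.3 -0.4  0.6]
up t 59.9 p [ 0.6131 -0.2707  0.2594] w 0.0302 F [-0.7  0.5 -0.8]
 t 61.9 p [0.3802 0.0997 0.3498] w 0.03 F [ 0.  -0.4 -0.7]
side
n 1240 slope x,y [-0.01  -0.005] top z 0.0797 bay-frame x -0.0346 0.057 y -0.0676 0.0869 (array([ 0.62321802, -0.25997003]), (155, 91), np.float64(-1.4367962806227927)) yaw-bay -1.5780962806227927
fin 121 [-0.0289368  -0.01037161] [0.02393499 0.00408236] [-0.00461225 -0.00440243] 0.12200772914082307
dots 10 [0.0270185  0.02063907] [[0.112, 0.116], [0.032, 0.068], [0.032, 0.048], [-0.0, 0.068], [0.031, 0.028], [-0.0, 0.048], [0.032, -0.032], [0.032, -0.052], [-0.0, -0.032], [-0.0, -0.052]]
unit (array([0.74546234, 0.26024841]), (279, 263), np.float64(1.552978048047558))
top
n 1614 slope x,y [ 0.    -0.001] top z 0.0803 bay-frame x -0.0528 0.0521 y -0.0841 0.0723 (array([ 0.61399219, -0.2769848 ]), (157, 105), np.float64(-1.424877552835495)) yaw-bay -1.566177552835495
fin 91 [-0.02535877 -0.00920272] [0.02471583 0.00460259] [-0.00099022 -0.00108506] 0.12413775418069463
dots 15 [-0.00158956 -0.01659852] [[0.031, -0.073], [0.03, -0.053], [0.03, -0.033], [0.031, 0.027], [0.03, 0.048], [-0.001, -0.072], [-0.001, -0.053], [-0.002, -0.033], [-0.001, 0.028], [-0.002, 0.047], [-0.034, -0.073], [-0.034, -0.053], [-0.034, -0.032], [-0.034, 0.028], [-0.034, 0.047]]
unit (array([0.74575769, 0.26274011]), (272, 257), np.float64(1.5570066118285206))
```

View pics/fin.png

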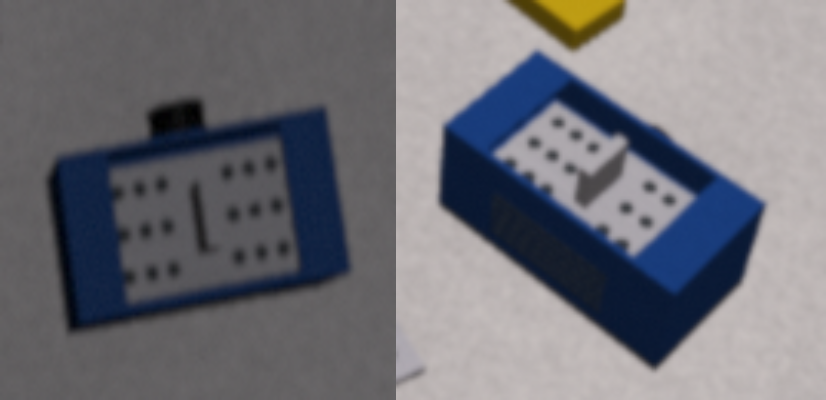

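View pics/top8.png

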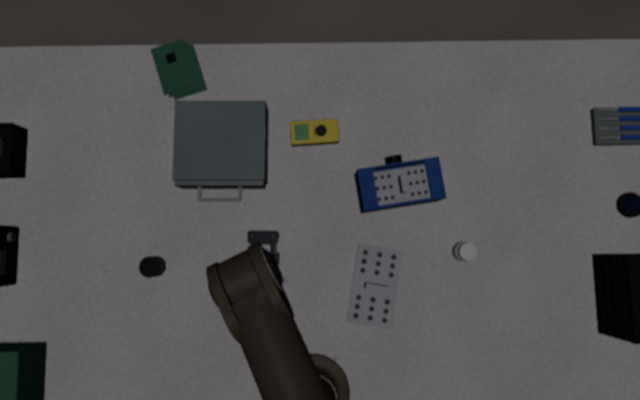

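Plate lies flat on the ledge, fin up, both ends under the lips; the drawer is shut and nothing else has moved. Dots and fin put it about 2.5 mm off centre towards -y, so I'll nudge it +2.5 mm while holding the fin.

Run:
```python
from h import *
B=BC+[0,0,.1115]; ctrl.set_gripper(.030,20)
p=B+[0,0,.12]; ctrl.movep(p,yaws(BA+np.pi,p)); ctrl.servo_line(B,.1); ctrl.set_gripper(0,20); rep('grip')
ctrl.servo_line(B+BY*.0025+BX*.001,.02); rep('nudged'); ctrl.set_gripper(.03); 
p=get_state()['ee_pos']; ctrl.servo_line(p+[0,0,.15],.15)
p=np.array([.38,.1,.35]); ctrl.movep(p,yaws(UY+np.pi/2,p)); ctrl.wait(.3); rep()
for n in('top','side'):
    c=snap(n); X=cloud(c); z=X[...,2]; q=(X-BC)[...,:2]@np.c_[BX,BY][:2]; plate_meas(c,.08,.012)
    f=(z>.112)&(z<.135)&(abs(q[...,0])<.045)&(abs(q[...,1])<.04); Q=q[f]; print(n,'fin mid',(Q.min(0)+Q.max(0))/2)
    uv,D=dots(c,(360,150,445,215) if n=='top' else (355,205,460,310),.08); print(((D-BC)[:,:2]@np.c_[BX,BY][:2]).round(3).tolist())
```

```text
grip t 65.6 p [ 0.6137 -0.2711  0.1119] w 0.0116 F [-0.9  0.3  2.8]
nudged t 65.9 p [ 0.6142 -0.2689  0.1118] w 0.0121 F [-0.3 -2.9  3.5]
 t 69.5 p [0.3802 0.0997 0.3499] w 0.0301 F [-0.4  0.1  0.3]
n 1614 slope x,y [-0.    -0.001] top z 0.0804 bay-frame x -0.0525 0.0536 y -0.0846 0.0724 (array([ 0.61486517, -0.2770683 ]), (157, 106), np.float64(-1.4295921802027758)) yaw-bay -1.5708921802027758
top fin mid [-0.00028321  0.00016785]
[[0.031, -0.07], [0.031, -0.051], [0.031, -0.031], [0.031, 0.03], [0.031, 0.05], [-0.001, -0.07], [-0.001, -0.051], [-0.001, -0.03], [-0.001, 0.03], [-0.001, 0.05], [-0.033, -0.07], [-0.033, -0.051], [-0.033, -0.031], [-0.033, 0.03], [-0.033, 0.05]]
n 1290 slope x,y [-0.005 -0.001] top z 0.0796 bay-frame x -0.0363 0.0606 y -0.0667 0.0905 (array([ 0.62416711, -0.25772137]), (157, 96), np.float64(-1.4399368882396741)) yaw-bay -1.5812368882396741
side fin mid [-0.00095148 -0.00083967]
[[0.112, 0.116], [0.033, 0.07], [0.033, 0.05], [0.001, 0.07], [0.032, 0.03], [0.001, 0.05], [0.033, -0.03], [0.033, -0.05], [0.001, -0.03], [0.001, -0.05]]
```

Centred within about 1 mm, flat, top at z = 80 mm as it should be. Handing in.

```bash
python3 -c "
from h import *
ticket.finish_job(); rep('done')"
```

```text
the job is handed in; nothing more can be done
the job is handed in; nothing more can be done
```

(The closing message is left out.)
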